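# Find the high spot of a granite disc with the plunger gauge

### The arm

A 6-joint arm with a two-finger parallel gripper is mounted at the origin on the work surface. World frame = base frame: x ahead of the robot, y to its left, z up, the work surface at z = 0. Lengths are in m, angles in rad, forces in N, time in s.
With the tool pointing down it reaches from about 0.35 to 0.85 m from the base axis. Payload 8.1 kg.
Tool frame: the origin (TCP) lies between the finger pads; the fingertips stand 11 mm ahead of it and the grasp point (between the pads) lies 8 mm behind it (robot.tips_ahead is the distance from the TCP to the fingertips, in m); z points along the fingers, y is the line along which they close (so a half turn about z gives the same grasp; the last joint's range is limited). The gripper opens to 93 mm and grips with 3 to 60 N. Pads are 15 mm wide; open, the fingers measure 128 mm over their backs; the gripper's body (75 mm by 188 mm) begins 65 mm behind the grasp point.
Start: joints at [1.055, 0.13, 1.488, -0, 1.523, -0.085], TCP at [0.251, 0.545, 0.23] pointing down, gripper open.
Joint ranges: [-2.96, 2.96], [-0.89, 2.26], [0.02, 2.5], [-1.34, 4.48], [0, 2.73], [-2.66, 2.66]. Speed limits (rad/s): [2.39, 2.39, 2.79, 3.14, 3.14, 3.14].

### API

Orientations are given as a rotation vector (axis times angle).
In Python, from plant import robot gives the robot as it stands. The module is installed in compiled form; this text tells all that it offers.
- The arm moves only by the tool move_arm, never from a script. Its argument "deltas" is one flat list of numbers, 7 for each row, row after row: the shift along the tool's x, y, z in m, then the turn, a rotation vector about the tool's x, y, z in rad, then the opening, from 0 (shut) to 1 (fully open). A call has 1 to 12 rows; each row is the pose to reach, as a shift and turn from the pose commanded when the call began, along the tool's axes at that moment; what a row does not reach only later rows make up. A row lasts 1/8 s, in which the tool goes at most 62.5 mm and 10.7 degrees, less where a joint would pass 70% of its speed; a pose out of reach is approached as far as the arm can. A call with a gripper value outside its range is refused whole. The fingers move at their own pace and stop on an object; "squeeze" is the grip in N (left out, the last holds). Time passes only in rows, so rows that repeat a pose let the fingers close. It gives the time, the measured TCP pose, the force, the opening and the grip force at its end, in the units of the state.
- robot.read_state(): the state, without advancing time (a new reading comes with each control period).
- robot.read_camera(name): name is "scene" or "top"; returns (picture, depth): 384x512x3 uint8, red, green, blue; 384x512 float32, m along the optical axis (not along the pixel's ray), 0 where there is no reading.
- robot.camera_model(name): a dict with "K" (3x3 intrinsics, pixels), "R" (3x3) and "t" (3): a world point X has camera coordinates R X + t. Camera axes: x right, y down, z forward; pixel columns grow to the right and rows downward; lengths in m; the calibration is good to about 2 mm. A picture is of the moment at which its call begins. camera_model takes no time and is no camera call.
- robot.close_job(): hands the job in; it is judged then, once.
Trained networks look in the newest picture that a camera, given by its name, has taken for a name from the list of things; names that differ only in an ending like _2 or _b are one class to them, and where a whole thing is asked for, a point or a joint stands for the part that bears it (a point fixed in the world has none). Each returns a list of dicts, best first, with "confidence" (0 to 1); they miss things now and then, are a little off and sometimes report something else, mostly with a low value. They report only what shows in the picture. A call takes as long as a camera call. They do not tell look-alikes from the thing itself.
- robot.recognise(camera, label): "uv" ([column, row] in pixels, amid what is visible of it).
The state is a dict: "t": time; "q": joint angles; "dq": joint speeds; "joint_torque": joint torques, N m; "tool_pos": TCP position; "orientation": TCP orientation; "force": force on the tool from outside, world axes, zero at the start; "wrist_torque": the same for the moment, N m; "opening": finger opening in m; "gripper_force": force on a finger pad.
Only numpy, scipy, OpenCV 4.12 (cv2) and the standard library are available. Lean on these libraries where they do the work, as an engineer would, in place of code of your own. Each camera call takes 0.05 s, during which the arm holds its last target. There are 200 camera calls.

### The job

The granite disc on the bench turntable has to be checked before it is dressed. Lift the loose stone offcut out of the gauge's way and set it down gently, flat in the plywood tray; then push the gauge carriage along its curved slot fully home, so that the sprung plunger presses on the rim. Turn the disc by its crank to find the highest point all round the rim and leave that point under the plunger, with the gauge home and hands off, and the other things on the bench not disturbed.

Things in the scene. Friction and masses are not known exactly. Their poses are not given: they have to be found in the camera images.
- fixture: Fixed dark steel plate, 15 mm thick, that carries everything of the gauge. Origin on the bench under the vertical turntable axis; z up. The gauge at home lies on the axis' -y side, plunger along +y. Plate outline: round, radius 100 mm, at the axis; round, radius 115 mm, at (-60, -250) mm; a 170 mm wide web between.
- axis (a point): Turntable axis at the top of the pale granite disc (fixed to the turntable, 41 to 81 mm above the bench). The rim lies 75 mm from the axis but for two smooth swells, each fading out some 60 degrees either side of its top, in unknown directions 110 degrees or more apart: one 5 mm proud (the high spot), the other 3 mm. They show as crescents, too alike to tell apart by eye.
- crank (a joint): Turntable angle, rad, positive anticlockwise seen from above; at 0 the crank arm points along the fixture's +y. It turns without stops either way, and the value counts on past a full turn. It is stiff (about 2.5 N at the knob) and stays where it is left.
- crank_knob (a point): Grip point on the crank's upright black round knob, 26 mm thick and 55 mm tall, (93 to 148 mm above the bench); this point is on the knob's centre line, 121 mm above the bench and 52 mm from the turntable axis. It revolves freely on its own pin, so a hand holding it can be carried round the axis without turning.
- carriage (a joint): Angle of the gauge carriage along the curved slot, rad: 0 is fully home at the end of the slot (a hard stop), 1.25 the other end. Seen from above the carriage swings clockwise about the arc centre as the value grows. It slides with about 7 N of friction (up to 11 N near home against the plunger spring) and stays where it is left.
- arc_centre (a point): Centre of the curved slot, on top of the plate (15 mm above the bench), at (-160, -165) mm in the fixture's frame. The slot's radius is 160 mm; at joint value a the carriage centre lies 160 mm from here in the direction (cos a, -sin a) of the fixture's axes, and its plunger points along (sin a, cos a).
- gauge_post (a point): Grip point on the carriage's upright round wooden post, 24 mm thick, (77 to 130 mm above the bench); this point is on its centre line 108 mm above the bench, 55 mm behind the carriage centre (away from the plunger). It revolves freely. The carriage is an aluminium block 110 x 50 mm with a round black dial gauge, 68 mm across, whose top is 77 mm above the bench.
- plunger_tip (a point): Front of the gauge's steel plunger, 94 mm ahead of the carriage centre when free, 61 mm above the bench. It is pushed in up to 12 mm against a spring of 0.7 to 3.3 N. At home it is pushed in by about 4 mm on the plain rim and more on a swell.
- needle (a joint): Reading of the gauge: angle of the black needle on the white dial, rad, clockwise seen from above, 0.4 rad per mm the plunger is pushed in; 0 with the plunger free, when the needle points at the wooden post.
- offcut: Loose pale granite offcut, 120 x 46 x 40 mm (x, y, z), 0.4 to 0.75 kg, lying on the plate across the gauge's path between plunger and disc. Origin at the centre of its underside, x along its length.
- tray: Plywood tray, fixed to the bench, 210 x 140 mm outside, walls 30 mm high and 6 mm thick, floor 6 mm thick; origin at the centre of its underside, x along its length. To the left or right of the fixture.
- slab: Bystander: loose rough stone slab, 190 x 130 x 26 mm, on the other side of the fixture from the tray. Origin at the centre of its underside.
- mallet: Bystander: round wooden mallet standing on its head, 104 mm across, 235 mm high. Origin under its centre.
- bottle: Bystander: white plastic bottle, 72 mm across, 190 mm high. Origin under its centre.
- pitcher: Bystander: steel pitching chisel, 205 mm long, 24 mm high, lying on the bench. Origin at the centre of its underside, x along it.
Things that resemble listed ones, but are neither listed nor needed, are in the scene too. There is more than one size of the offcut; the one meant has the size given above.

How it is judged:
By the outcome, as a careful person would: the job done as asked, in the order asked, and still so for the second after the job is handed in, with the robot touching nothing.
It also fails if it takes over 72 s, if anything falls off the work surface, if the arm or the gripper's body presses on something with over 40 N, if the wrist force passes 120 N, or if a joint passes its speed limit or range.

## Working session

There is one attempt and no reset: what is moved stays moved. The work goes in short steps, Python scripts to look and compute and a tool call to move; the robot and the scene stay as the last step left them, time stands still between calls to the robot, and variables do not carry over. Pictures are saved under pics/ and viewed, at most 10 in all, crops included, and the job is handed in when it is done.

Besides the shell and the picture viewer there is one more tool, called after "Request:" by a JSON object that holds its "name" and its "arguments". move_arm: Moves the arm, as the interface text tells. Its arguments: {"type":"object","properties":{"deltas":{"type":"array","items":{"type":"number"}},"squeeze":{"type":"number"}},"required":["deltas"]}

```bash
mkdir -p pics; cat > h.py <<'E'
import numpy as np, cv2
from plant import robot
def cloud(c):
    im,d=robot.read_camera(c); m=robot.camera_model(c)
    K,R,t=[np.array(m[k]) for k in('K','R','t')]
    v,u=np.mgrid[:384,:512]
    P=np.stack([(u-K[0,2])/K[0,0]*d,(v-K[1,2])/K[1,1]*d,d],-1)
    W=(P-t)@R; W[d==0]=np.nan
    return im,W
def save(n,im,s=1.5): cv2.imwrite('pics/'+n,cv2.resize(im[...,::-1],None,fx=s,fy=s,interpolation=cv2.INTER_CUBIC))
def proj(c,X):
    m=robot.camera_model(c); p=np.array(m['R'])@np.array(X)+np.array(m['t']); q=np.array(m['K'])@p; return q[:2]/q[2]
E
python3 - <<'E'
from h import *
for c in('top','scene'):
    im,W=cloud(c); save(c+'0.png',im); np.save(c+'0.npy',W); np.save(c+'im.npy',im)
    for l in ['crank_knob','gauge_post','offcut','tray','slab','mallet','bottle','pitcher','fixture','axis','needle']:
        for r in robot.recognise(c,l)[:4]:
            u,v=r['uv']; print(c,l,round(r['confidence'],2),np.round(r['uv']),np.round(W[int(v),int(u)],3))
print(robot.read_state())
E
```

```text
top crank_knob 0.69 [210. 177.] [0.57  0.058 0.102]
top gauge_post 0.85 [328. 171.] [ 0.583 -0.245  0.077]
top offcut 0.88 [240. 258.] [ 0.364 -0.013  0.028]
top offcut 0.81 [320. 297.] [ 0.262 -0.216  0.056]
top offcut 0.62 [266. 169.] [ 0.594 -0.088  0.05 ]
top tray 0.78 [399. 204.] [ 0.494 -0.447  0.006]
top slab 0.88 [111. 208.] [0.504 0.332 0.027]
top mallet 0.77 [240.  97.] [ 0.772 -0.026  0.114]
top mallet 0.49 [400. 204.] [ 0.494 -0.451  0.003]
top bottle 0.6 [114. 126.] [0.699 0.29  0.138]
top bottle 0.52 [211. 178.] [0.57  0.053 0.101]
top bottle 0.2 [401. 206.] [ 0.492 -0.453  0.005]
top pitcher 0.73 [173. 121.] [0.741 0.164 0.022]
top fixture 0.92 [262. 179.] [ 0.575 -0.075  0.02 ]
top fixture 0.59 [211. 179.] [0.568 0.055 0.102]
top axis 0.9 [263. 179.] [ 0.57  -0.079  0.058]
top needle 0.54 [329. 168.] [ 0.588 -0.25   0.078]
scene crank_knob 0.94 [256. 232.] [0.584 0.09  0.092]
scene crank_knob 0.3 [176. 143.] [ 0.497 -0.451  0.007]
scene gauge_post 0.82 [181. 172.] [ 0.604 -0.229  0.078]
scene offcut 0.89 [215. 209.] [ 0.601 -0.067  0.054]
scene offcut 0.72 [271. 142.]
[... 524 characters left out ...]
]
{'t': 1.2, 'q': array([ 1.05457494e+00,  1.30421325e-01,  1.48818882e+00, -6.11707495e-06,
        1.52303664e+00, -8.53854427e-02]), 'dq': array([ 1.59501730e-04,  1.87544049e-03, -7.88498771e-04,  1.99496510e-05,
       -7.00880749e-04, -1.13323688e-03]), 'joint_torque': array([-2.26924203e-05, -5.59736252e+01, -4.92063260e+01,  7.66977458e-02,
        2.26699066e-02, -1.37274033e-04]), 'tool_pos': array([0.25054914, 0.54517698, 0.22962862]), 'orientation': array([-6.71530893e-01, -3.06897158e+00,  8.40466747e-05]), 'force': array([-0.503565  ,  0.06644863,  0.41389708]), 'wrist_torque': array([-0.00032973, -0.01218108, -0.04241026]), 'gripper_force': 0.0, 'opening': 0.09307178118239715}
```

View pics/top0.png

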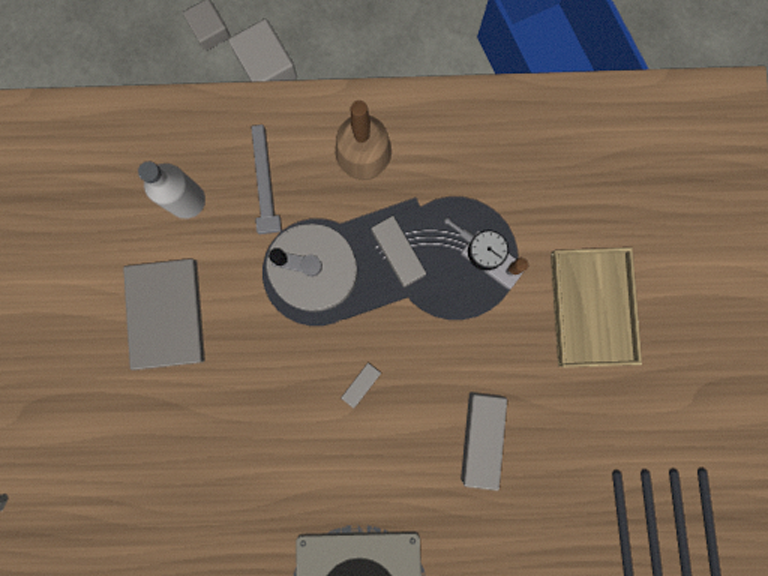

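View pics/scene0.png

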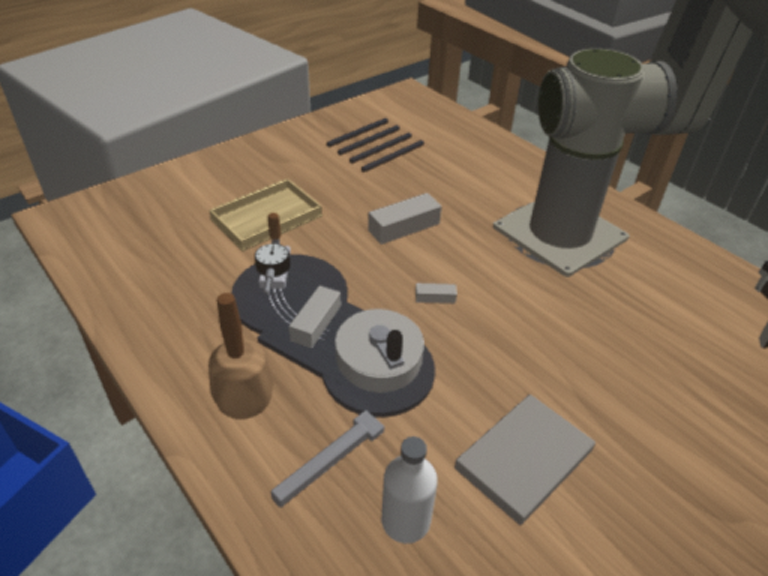

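The top view (1.5×) shows the disc at (311,265), the crank knob at (278,257), the gauge with its post at (489,249)/(518,266) and the tray at (597,307). There are three offcut candidates: (398,251) on the plate between plunger and disc, (361,385) small on the bench, and (486,441) larger on the bench. The one on the plate fits the place described. I'll check its size and get the poses.

```bash
python3 - <<'E'
from h import *
from scipy.optimize import least_squares
W=np.load('top0.npy'); im=np.load('topim.npy'); X,Y,Z=W[...,0],W[...,1],W[...,2]
def sel(u0,u1,v0,v1,z0,z1):
    m=np.zeros(Z.shape,bool); m[v0:v1,u0:u1]=1
    m&=(Z>z0)&(Z<z1); return m
def rect(m):
    cc=cv2.connectedComponentsWithStats(m.astype(np.uint8)); i=1+np.argmax(cc[2][1:,4]); m=cc[1]==i
    r=cv2.minAreaRect((W[m][:,:2]*1000).astype(np.float32)); return np.round(r[0],1),np.round(r[1],1),round(r[2],1),np.median(W[m][:,2]).round(4)
print('off plate',rect(sel(240,290,135,200,.045,.066)))
print('off small',rect(sel(220,260,235,280,.015,.05)))
print('off big',rect(sel(300,345,255,335,.042,.07)))
print('tray',rect(sel(360,435,155,255,.02,.04)))
print('slab',rect(sel(75,140,165,255,.015,.04)))
print('pitcher',rect(sel(160,192,75,160,.012,.04)))
m=sel(172,242,140,215,.07,.09); p=W[m]; 
c=cv2.minEnclosingCircle((p[:,:2]*1000).astype(np.float32)); print('disc',c,np.median(p[:,2]))
m=sel(172,242,140,215,.098,.16); p=W[m];print('knob-ish n',len(p),np.median(p,0), p[p[:,2]>.125].mean(0) if (p[:,2]>.125).any() else p[:,2].max())
m=sel(165,360,120,225,.008,.022)
mm=m.astype(np.uint8); P=(W[m][:,:2])
# fit plate outline: lowpass of silhouettes; use dark mask hull
hull=cv2.convexHull((P*1000).astype(np.float32)); 
def pred(x): 
    return x
from itertools import product
best=None
# fixture pose by maximizing: all plate pts inside outline, minimal violation & boundary support
cont=max(cv2.findContours(((Z>.008)&(Z<.2)&(np.indices(Z.shape)[1]>165)&(np.indices(Z.shape)[1]<360)&(np.indices(Z.shape)[0]>120)&(np.indices(Z.shape)[0]<225)).astype(np.uint8),0,1)[0],key=len)[:,0]
C=W[cont[:,1],cont[:,0]]; C=C[(abs(C[:,2]-.015)<.008)][:,:2]
d2=np.array([-.06,-.25]); n=d2/np.linalg.norm(d2); nn=np.array([-n[1],n[0]])
def sd(q):
    a=np.linalg.norm(q,axis=1)-.1; b=np.linalg.norm(q-d2,axis=1)-.115
    s=q@n; w=np.maximum(abs(q@nn)-.085,np.maximum(-s,s-np.linalg.norm(d2)))
    return np.minimum(np.minimum(a,b),w)
def f(x):
    c,s=np.cos(x[2]),np.sin(x[2]); q=(C-x[:2])@np.array([[c,-s],[s,c]]); return sd(q)
for th in np.arange(0,6.28,.4):
    r=least_squares(f,[.575,.03,th],loss='soft_l1',f_scale=.003)
    if best is None or r.cost<best.cost: best=r
print('fixture',best.x,np.median(abs(best.fun)),len(C))
x=best.x;c,s=np.cos(x[2]),np.sin(x[2]);Rf=np.array([[c,-s],[s,c]])
m=sel(290,360,140,195,.068,.083); print('dial c',cv2.minEnclosingCircle((W[m][:,:2]*1000).astype(np.float32)))
ac=x[:2]+Rf@[-.16,-.165]; print('arc',ac)
for a in (.9,1,1.1,1.2,1.25):
    cc=ac+Rf@(.16*np.array([np.cos(a),-np.sin(a)])); po=cc-.055*Rf@[np.sin(a),np.cos(a)]
    print(a,cc.round(3),po.round(3),proj('top',[*po,.13]).round(1))
m=sel(330,360,160,195,.09,.15); print('post',W[m].mean(0) if m.any() else None, m.sum(), Z[160:195,330:360].max())
save('crop.png',im[125:225,165:365],4)
E
```

```text
off plate (array([601.7, -87.1]), array([120.3,  46.2]), 27.9, np.float64(0.0538))
off small (array([365.6, -13.8]), array([30.2, 79.2]), 50.4, np.float64(0.0253))
off big (array([ 266.4, -226.3]), array([ 61.1, 157. ]), 82.0, np.float64(0.0519))
tray (array([ 493.7, -440. ]), array([210.2, 142.4]), 0.4, np.float64(0.0283))
slab (array([503.2, 342.3]), array([189.9, 131.4]), 4.8, np.float64(0.0247))
pitcher (array([749.2, 147.8]), array([205.8,  55.2]), 2.1, np.float64(0.0213))
disc ((572.7262573242188, 64.92216491699219), 78.4903564453125) 0.07978150146559612
knob-ish n 243 [0.57768064 0.07832131 0.1029673 ] [0.58311841 0.1126298  0.14283462]
fixture [0.5784955 0.06708   6.5783852] 0.004751771879423702 466
dial c ((589.164794921875, -239.61892700195312), 56.497657775878906)
arc [ 0.4734201  -0.13733174]
0.9 [ 0.605 -0.228] [ 0.574 -0.274] [342.8 170.2]
1 [ 0.595 -0.241] [ 0.56  -0.283] [346.9 175.8]
1.1 [ 0.584 -0.253] [ 0.545 -0.291] [350.5 181.8]
1.2 [ 0.572 -0.263] [ 0.529 -0.297] [353.5 188.1]
1.25 [ 0.566 -0.268] [ 0.521 -0.3  ] [354.7 191.3]
post [ 0.55857905 -0.2816134   0.12076018] 99 nan
```

View pics/crop.png

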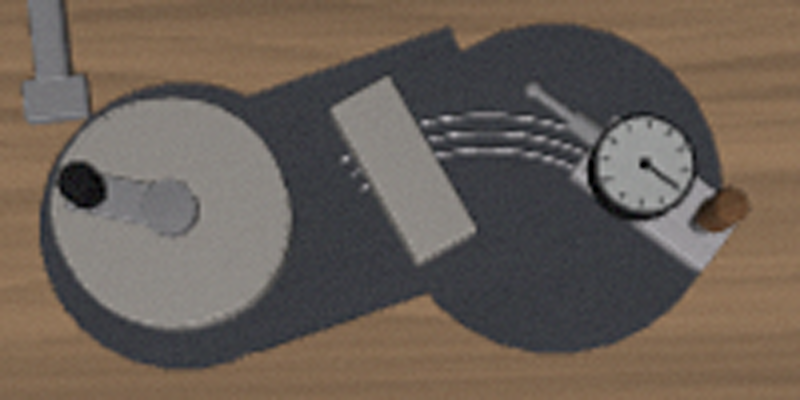

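The crop shows the offcut between plunger and disc. It measures 120.3 × 46.2 mm with its top at 54 mm, so it is the right size; the others are 79 × 30 and 157 × 61. The web runs along the fixture's y axis, so I'm refitting the fixture.

```bash
python3 - <<'E'
from h import *
from scipy.optimize import least_squares
W=np.load('top0.npy'); im=np.load('topim.npy').astype(int); X,Y,Z=W[...,0],W[...,1],W[...,2]
vv,uu=np.indices(Z.shape)
dark=(im.max(-1)<75)&(uu>165)&(uu<360)&(vv>120)&(vv<225)&(Z<.03)
# dark plate edge facing wood: dark pixel having a brown neighbour (R-B>25)
br=((im[...,0]-im[...,2])>22)&(Z<.012)
e=dark&(cv2.dilate(br.astype(np.uint8),np.ones((3,3)))>0)
# ray ∩ z=.015
m=robot.camera_model('top');K,R,t=[np.array(m[k]) for k in('K','R','t')]; o=-R.T@t; print('cam',o)
d=(np.linalg.inv(K)@np.stack([uu[e],vv[e],np.ones(e.sum())])).T@R
C=(o+d*((.015-o[2])/d[:,2])[:,None])[:,:2]; print(len(C))
d2=np.array([-.06,-.25])
def f(x):
    c,s=np.cos(x[2]),np.sin(x[2]); q=(C-x[:2])@np.array([[c,-s],[s,c]])
    a=np.linalg.norm(q,axis=1)-.1; b=np.linalg.norm(q-d2,axis=1)-.115
    w=np.maximum(abs(q[:,0]-x[3])-.085,np.maximum(q[:,1],-.25+x[4]-q[:,1]))
    return np.minimum(np.minimum(a,b),w)
r=min((least_squares(f,[.575,.06,.3,x3,x4],loss='soft_l1',f_scale=.002,x_scale=[.01,.01,.1,.01,.01]) for x3 in(-.03,0,.03) for x4 in (0,.05)),key=lambda r:r.cost)
x=r.x;print('fixture',x.round(4),np.median(abs(r.fun)),np.degrees(x[2]))
c,s=np.cos(x[2]),np.sin(x[2]);Rf=np.array([[c,-s],[s,c]])
P=W[(abs(Z-.081)<.012)&(uu>172)&(uu<242)&(vv>140)&(vv<215)][:,:2]
q=(P-x[:2])@Rf; ang=np.degrees(np.arctan2(q[:,1],q[:,0]))%360; rr=np.hypot(*q.T)
print('rim',[(a,round(1000*np.sort(rr[(ang>=a)&(ang<a+20)])[-5:].mean(),1)) for a in range(0,360,20)])
for z0,z1,box,n in((.13,.16,(172,242,140,215),'knob'),(.115,.14,(330,360,160,195),'post'),(.2,.25,(215,270,55,130),'mallet'),(.16,.2,(90,140,100,150),'bottle')):
    k=(Z>z0)&(Z<z1)&(uu>=box[0])&(uu<box[1])&(vv>=box[2])&(vv<box[3]); p=W[k]
    ce=cv2.minEnclosingCircle((p[:,:2]*1000).astype(np.float32)); print(n,k.sum(),ce, 'fix',((np.array(ce[0])/1000-x[:2])@Rf).round(4))
ac=x[:2]+Rf@[-.16,-.165]; print('arc',ac.round(4))
for a in(0,.2,.4,.6,.8,.9,1,1.1,1.2): 
    cc=ac+Rf@(.16*np.array([np.cos(a),-np.sin(a)])); print(a,'post',(cc-.055*Rf@[np.sin(a),np.cos(a)]).round(4))
E
```

```text
cam [ 0.4313133  -0.05403437  1.10170736]
392
fixture [ 0.5751  0.0642  0.3023 -0.0166  0.0337] 0.0025026698166523975 17.31983865296393
rim [(0, np.float64(74.9)), (20, np.float64(76.9)), (40, np.float64(77.3)), (60, np.float64(77.0)), (80, np.float64(76.0)), (100, np.float64(74.5)), (120, np.float64(75.4)), (140, np.float64(76.3)), (160, np.float64(76.7)), (180, np.float64(77.8)), (200, np.float64(78.9)), (220, np.float64(78.7)), (240, np.float64(76.8)), (260, np.float64(73.8)), (280, np.float64(73.2)), (300, np.float64(72.7)), (320, np.float64(72.0)), (340, np.float64(72.7))]
knob 91 ((584.3416748046875, 114.5168685913086), 12.827587127685547) fix [0.0238 0.0452]
post 72 ((560.6264038085938, -284.3736572265625), 11.588054656982422) fix [-0.1176 -0.3285]
mallet 164 ((788.2390747070312, -28.372909545898438), 13.383743286132812) fix [ 0.1759 -0.1519]
bottle 196 ((716.042724609375, 306.122314453125), 16.484344482421875) fix [0.2066 0.1889]
arc [ 0.4715 -0.1409]
0 post [ 0.6406 -0.1458]
0.2 post [ 0.6363 -0.1793]
0.4 post [ 0.6254 -0.2113]
0.6 post [ 0.6083 -0.2404]
0.8 post [ 0.5858 -0.2656]
0.9 post [ 0.5728 -0.2764]
1 post [ 0.5588 -0.2858]
1.1 post [ 0.5438 -0.2938]
1.2 post [ 0.5282 -0.3003]
```

```bash
cat >> h.py <<'E'
from scipy.spatial.transform import Rotation as Ro
def d(*targets):
    """targets (x,y,z,yaw_deg of tool y); prints shift/turn in the tool frame now"""
    s=robot.read_state(); R0=Ro.from_rotvec(s['orientation']); p=np.array(s['tool_pos']); ty=R0.as_matrix()[:,1]
    y0=np.degrees(np.arctan2(ty[1],ty[0])); print('t',round(s['t'],2),'pos',p.round(4),'yaw',y0.round(1),'F',s['force'].round(1),'op',round(s['opening'],4),'q',np.round(s['q'],2))
    for x,y,z,w in targets:
        dw=-np.radians(w-y0) if w is not None else 0
        Rw=R0.as_matrix(); print((x,y,z,w),np.round(Rw.T@(np.array([x,y,z])-p),4),'rz',round(dw,3))
E
python3 - <<'E'
from h import *
d((.602,-.087,.23,-62.1),(.602,-.087,.12,-62.1),(.602,-.087,.034,-62.1))
E
```

```text
t 1.2 pos [0.2505 0.5452 0.2296] yaw 65.3 F [-0.5  0.1  0.4] op 0.0931 q [ 1.05  0.13  1.49 -0.    1.52 -0.09]
(0.602, -0.087, 0.23, -62.1) [-5.834e-01 -4.276e-01 -3.000e-04] rz 2.224
(0.602, -0.087, 0.12, -62.1) [-0.5834 -0.4276  0.1097] rz 2.224
(0.602, -0.087, 0.034, -62.1) [-0.5834 -0.4276  0.1957] rz 2.224
```

Request:
{"name": "move_arm", "arguments": {"deltas": [-0.583,-0.428,0,0,0,2.224,1,-0.583,-0.428,0,0,0,2.224,1,-0.583,-0.428,0,0,0,2.224,1,-0.583,-0.428,0,0,0,2.224,1,-0.583,-0.428,0,0,0,2.224,1,-0.583,-0.428,0,0,0,2.224,1,-0.583,-0.428,0,0,0,2.224,1,-0.583,-0.428,0,0,0,2.224,1,-0.583,-0.428,0,0,0,2.224,1,-0.583,-0.428,0,0,0,2.224,1,-0.583,-0.428,0,0,0,2.224,1,-0.583,-0.428,0,0,0,2.224,1]}}

```text
t: 2.7
tool_pos: [0.6023, -0.0902, 0.2294]
orientation: [3.052, 0.745, -0.0]
force: [-0.3, 0.6, -0.8]
opening: 0.093
gripper_force: 0.0
```

```bash
python3 - <<'E'
from h import *
d((.602,-.087,.12,-62.1),(.602,-.087,.034,-62.1))
E
```

```text
t 2.7 pos [ 0.6023 -0.0902  0.2294] yaw -62.6 F [-0.3  0.6 -0.8] op 0.093 q [-0.23  0.15  1.46 -0.    1.52  0.86]
(0.602, -0.087, 0.12, -62.1) [ 0.0012 -0.003   0.1094] rz -0.008
(0.602, -0.087, 0.034, -62.1) [ 0.0012 -0.003   0.1954] rz -0.008
```

Request:
{"name": "move_arm", "arguments": {"deltas": [0,0,0.06,0,0,0,1,0,0,0.12,0,0,0,1,0,0,0.165,0,0,0,1,0,0,0.195,0,0,0,1,0,0,0.195,0,0,0,1,0,0,0.195,0,0,0,0.3,0,0,0.195,0,0,0,0.3,0,0,0.195,0,0,0,0.3,0,0,0.195,0,0,0,0.3,0,0,0.195,0,0,0,0.3], "squeeze": 30}}

```text
t: 3.95
tool_pos: [0.6016, -0.0872, 0.0349]
orientation: [3.049, 0.757, 0.0]
force: [-0.2, 0.2, -0.4]
opening: 0.0477
gripper_force: 0.0
```

```bash
python3 - <<'E'
from h import *
d((.602,-.087,.034,-62.1),(.602,-.087,.12,-62.1),(.494,-.44,.12,-89.6),(.494,-.44,.03,-89.6))
E
```

```text
t 3.95 pos [ 0.6016 -0.0872  0.0349] yaw -62.1 F [-0.2  0.2 -0.4] op 0.0477 q [-0.23  0.32  1.64 -0.    1.18  0.86]
(0.602, -0.087, 0.034, -62.1) [ 0.0004 -0.      0.0009] rz -0.0
(0.602, -0.087, 0.12, -62.1) [ 0.0004  0.     -0.0851] rz -0.0
(0.494, -0.44, 0.12, -89.6) [-0.2601  0.2615 -0.0851] rz 0.48
(0.494, -0.44, 0.03, -89.6) [-0.2602  0.2615  0.0049] rz 0.48
```

Request:
{"name": "move_arm", "arguments": {"deltas": [0,0,0,0,0,0,0.3,0,0,0,0,0,0,0.3,0,0,-0.03,0,0,0,0.3,0,0,-0.08,0,0,0,0.3,0,0,-0.14,0,0,0,0.3,0,0,-0.15,0,0,0,0.3]}}

```text
t: 4.7
tool_pos: [0.6042, -0.0878, 0.1898]
orientation: [3.045, 0.756, 0.011]
force: [0.6, -0.1, -3.9]
opening: 0.0457
gripper_force: 30.0
```

```bash
python3 - <<'E'
from h import *
d((.494,-.44,.18,-89.6),(.494,-.44,.03,-89.6))
im,W=cloud('scene'); save('lift.png',im[80:300,100:340],2)
E
```

```text
t 4.7 pos [ 0.6042 -0.0878  0.1898] yaw -62.1 F [ 0.6 -0.1 -3.9] op 0.0457 q [-0.23  0.17  1.52 -0.    1.45  0.86]
(0.494, -0.44, 0.18, -89.6) [-0.2622  0.2597  0.0096] rz 0.48
(0.494, -0.44, 0.03, -89.6) [-0.2631  0.2589  0.1596] rz 0.48
```

Request:
{"name": "move_arm", "arguments": {"deltas": [-0.26,0.261,0,0,0,0.48,0.3,-0.26,0.261,0,0,0,0.48,0.3,-0.26,0.261,0,0,0,0.48,0.3,-0.26,0.261,0,0,0,0.48,0.3,-0.26,0.261,0,0,0,0.48,0.3,-0.26,0.261,0,0,0,0.48,0.3,-0.26,0.261,0,0,0,0.48,0.3,-0.26,0.261,0,0,0,0.48,0.3,-0.26,0.261,0.06,0,0,0.48,0.3,-0.26,0.261,0.11,0,0,0.48,0.3,-0.26,0.261,0.14,0,0,0.48,0.3,-0.26,0.261,0.147,0,0,0.48,0.3]}}

```text
t: 6.25
tool_pos: [0.4925, -0.4356, 0.0334]
orientation: [-3.136, -0.014, 0.008]
force: [0.3, -0.8, -4.4]
opening: 0.0459
gripper_force: 30.0
```

Request:
{"name": "move_arm", "arguments": {"deltas": [0,0,0.004,0,0,0,0.3,0,0,0.008,0,0,0,0.3,0,0,0.01,0,0,0,0.3]}}

```text
t: 6.62
tool_pos: [0.4946, -0.4401, 0.029]
orientation: [3.14, 0.011, 0.003]
force: [0.1, 0.1, -4.9]
opening: 0.0462
gripper_force: 30.0
```

Request:
{"name": "move_arm", "arguments": {"deltas": [0,0,0.001,0,0,0,0.3,0,0,0.002,0,0,0,0.3,0,0,0.003,0,0,0,0.3]}}

```text
t: 7.0
tool_pos: [0.494, -0.4398, 0.0258]
orientation: [3.141, 0.011, 0.001]
force: [-4.8, 4.2, 9.9]
opening: 0.0461
gripper_force: 30.0
```

Request:
{"name": "move_arm", "arguments": {"deltas": [0,0,-0.001,0,0,0,0.3,0,0,-0.001,0,0,0,0.52,0,0,-0.001,0,0,0,0.6,0,0,-0.001,0,0,0,0.68,0,0,-0.001,0,0,0,0.68,0,0,-0.02,0,0,0,0.68,0,0,-0.07,0,0,0,0.68,0,0,-0.13,0,0,0,0.68,0,0,-0.155,0,0,0,0.68]}}

```text
t: 8.12
tool_pos: [0.4956, -0.4412, 0.1868]
orientation: [3.135, 0.011, 0.009]
force: [-0.4, -0.3, -0.4]
opening: 0.063
gripper_force: 0.0
```

```bash
python3 - <<'E'
from h import *
d((.5606,-.2844,.18,-89.6),(.5606,-.2844,.1,-89.6))
im,W=cloud('top'); print(robot.recognise('top','offcut')[:4]); save('placed.png',im[100:270,160:460],2.5); np.save('top1.npy',W)
Z=W[...,2]; m=np.zeros(Z.shape,bool); m[150:260,360:430]=1; m&=(Z>.036)&(Z<.06); 
cc=cv2.connectedComponentsWithStats(m.astype(np.uint8)); m=cc[1]==1+np.argmax(cc[2][1:,4]); p=W[m]
print(cv2.minAreaRect((p[:,:2]*1000).astype(np.float32)),np.percentile(p[:,2],[5,50,95]))
E
```

```text
t 8.12 pos [ 0.4956 -0.4412  0.1868] yaw -89.6 F [-0.4 -0.3 -0.4] op 0.063 q [-0.8   0.31  1.36  0.    1.46  0.76]
(0.5606, -0.2844, 0.18, -89.6) [ 0.0661 -0.1564  0.0062] rz -0.0
(0.5606, -0.2844, 0.1, -89.6) [ 0.0656 -0.1569  0.0862] rz -0.0
[{'uv': [242.4, 257.9], 'confidence': 0.75}, {'uv': [394.1, 209.5], 'confidence': 0.68}, {'uv': [321.2, 292.8], 'confidence': 0.65}]
((494.3720703125, -439.8846740722656), (119.88288879394531, 46.859676361083984), 0.267661988735199) [0.04000591 0.04524648 0.04888744]
```

View pics/placed.png

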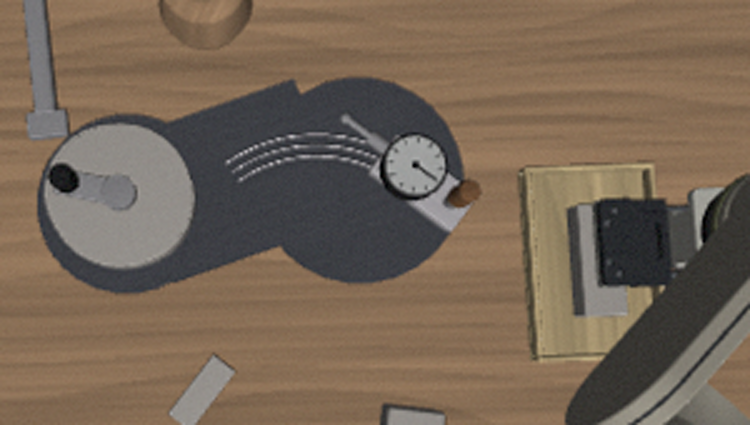

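The offcut lies flat in the tray: centre (494, −440) mm, top at 45 mm. The slot is clear. Next is the post.

Request:
{"name": "move_arm", "arguments": {"deltas": [0.066,-0.156,0,0,0,0,0.68,0.066,-0.156,0,0,0,0,0.68,0.066,-0.156,0,0,0,0,0.68,0.066,-0.156,0,0,0,0,0.68,0.066,-0.156,0.04,0,0,0,0.68,0.066,-0.156,0.079,0,0,0,0.68,0.066,-0.156,0.079,0,0,0,0.68,0.066,-0.156,0.079,0,0,0,0.1,0.066,-0.156,0.079,0,0,0,0.1,0.066,-0.156,0.079,0,0,0,0.1,0.066,-0.156,0.079,0,0,0,0.1,0.066,-0.156,0.079,0,0,0,0.1], "squeeze": 25}}

```text
t: 9.72
tool_pos: [0.5592, -0.284, 0.1014]
orientation: [3.14, 0.011, 0.002]
force: [0.3, -3.7, 0.6]
opening: 0.0235
gripper_force: 25.0
```

```bash
python3 - <<'E'
from h import *
p=robot.read_state()['tool_pos']
ac=np.array([.4715,-.1409]); th=.3023; r=np.hypot(.16,.055); off=np.arctan2(.055,.16)
v=p[:2]-ac; print('r',np.hypot(*v),r,'a',th-off-np.arctan2(v[1],v[0]))
d(*[(*(ac+r*np.array([np.cos(th-off-a),np.sin(th-off-a)])),.1,None) for a in np.arange(1,-.01,-.1)])
E
```

```text
r 0.16780238198646516 0.1691892431568863 a 0.9920059510621354
t 9.72 pos [ 0.5592 -0.284   0.1014] yaw -89.6 F [ 0.3 -3.7  0.6] op 0.0235 q [-0.55  0.29  1.54 -0.    1.31  1.01]
(np.float64(0.5587763715551739), np.float64(-0.2858407981493245), 0.1, None) [-0.0004  0.0019  0.0015] rz 0
(np.float64(0.5728102883185159), np.float64(-0.2764035995124084), 0.1, None) [ 0.0137 -0.0075  0.0015] rz 0
(np.float64(0.5858319461697082), np.float64(-0.26561249370069917), 0.1, None) [ 0.0267 -0.0182  0.0014] rz 0
(np.float64(0.5977112370078895), np.float64(-0.253575301876402), 0.1, None) [ 0.0387 -0.0301  0.0014] rz 0
(np.float64(0.6083294668857762), np.float64(-0.24041229568125871), 0.1, None) [ 0.0494 -0.0432  0.0014] rz 0
(np.float64(0.6175805419603485), np.float64(-0.22625499552205985), 0.1, None) [ 0.0588 -0.0573  0.0014] rz 0
(np.float64(0.6253720285474601), np.float64(-0.21124485646221486), 0.1, None) [ 0.0666 -0.0723  0.0014] rz 0
(np.float64(0.6316260766886557), np.float64(-0.1955318548495174), 0.1, None) [ 0.073  -0.0879  0.0014] rz 0
(np.float64(0.6362801980022219), np.float64(-0.1792729898020538), 0.1, None) [ 0.0778 -0.1042  0.0013] rz 0
(np.float64(0.6392878900464416), np.float64(-0.16263071452491207), 0.1, None) [ 0.0809 -0.1208  0.0013] rz 0
(np.float64(0.6406191009566196), np.float64(-0.1457713131314566), 0.1, None) [ 0.0823 -0.1376  0.0013] rz 0
```

Request:
{"name": "move_arm", "arguments": {"deltas": [0.005,-0.002,0,0,0,0,0.1,0.012,-0.008,0,0,0,0,0.1,0.019,-0.013,0,0,0,0,0.1,0.025,-0.018,0,0,0,0,0.1,0.037,-0.03,0,0,0,0,0.1,0.047,-0.043,0,0,0,0,0.1,0.057,-0.057,0,0,0,0,0.1,0.065,-0.072,0,0,0,0,0.1,0.071,-0.088,0,0,0,0,0.1,0.071,-0.088,0,0,0,0,0.1]}}

```text
t: 10.98
tool_pos: [0.63, -0.1937, 0.1014]
orientation: [-3.141, -0.012, -0.002]
force: [1.1, 2.2, 4.6]
opening: 0.0237
gripper_force: 25.0
```

```bash
python3 - <<'E'
from h import *
p=robot.read_state()['tool_pos']
ac=np.array([.4715,-.1409]); th=.3023; r=np.hypot(.16,.055); off=np.arctan2(.055,.16)
v=p[:2]-ac; print('r',np.hypot(*v),r,'a',th-off-np.arctan2(v[1],v[0]))
d()
E
```

```text
r 0.1670840339167469 0.1691892431568863 a 0.292805579738938
t 10.97 pos [ 0.63   -0.1937  0.1014] yaw -89.5 F [1.1 2.2 4.6] op 0.0237 q [-0.38  0.37  1.44  0.    1.32  1.19]
```

Request:
{"name": "move_arm", "arguments": {"deltas": [0.003,-0.008,0,0,0,0,0.1,0.005,-0.016,0,0,0,0,0.1,0.007,-0.024,0,0,0,0,0.1,0.008,-0.032,0,0,0,0,0.1,0.009,-0.04,0,0,0,0,0.1,0.0095,-0.044,0,0,0,0,0.1,0.0095,-0.047,0,0,0,0,0.1]}}

```text
t: 11.85
tool_pos: [0.6384, -0.1492, 0.1014]
orientation: [3.139, 0.009, 0.001]
force: [-1.0, -7.4, 4.0]
opening: 0.0237
gripper_force: 25.0
```

Request:
{"name": "move_arm", "arguments": {"deltas": [0,-0.002,0,0,0,0,0.1,0,-0.004,0,0,0,0,0.1,0,-0.004,0,0,0,0,0.1]}}

```text
t: 12.22
tool_pos: [0.6385, -0.1455, 0.1014]
orientation: [3.139, 0.009, 0.002]
force: [-0.5, -6.6, 4.4]
opening: 0.0236
gripper_force: 25.0
```

Request:
{"name": "move_arm", "arguments": {"deltas": [0,-0.002,0,0,0,0,0.1,0,-0.003,0,0,0,0,0.1,0,-0.003,0,0,0,0,0.1]}}

```text
t: 12.6
tool_pos: [0.6386, -0.144, 0.1015]
orientation: [3.137, 0.008, 0.002]
force: [-0.6, -12.8, 2.5]
opening: 0.0231
gripper_force: 25.0
```

Request:
{"name": "move_arm", "arguments": {"deltas": [0,-0.002,0,0,0,0,0.1,0,-0.004,0,0,0,0,0.1,0,-0.004,0,0,0,0,0.1]}}

```text
t: 12.98
tool_pos: [0.6385, -0.1436, 0.1015]
orientation: [3.132, 0.005, 0.003]
force: [0.7, -26.3, -1.3]
opening: 0.0235
gripper_force: 25.0
```

Force rises sharply with almost no motion, so the carriage is at the hard stop. Releasing.

Request:
{"name": "move_arm", "arguments": {"deltas": [0,0.001,0,0,0,0,0.1,0,0.002,0,0,0,0,0.6,0,0.003,0,0,0,0,0.6,0,0.003,0,0,0,0,0.6,0,0.003,0,0,0,0,0.6,0,0.003,-0.04,0,0,0,0.6,0,0.003,-0.09,0,0,0,0.6,0,0.003,-0.09,0,0,0,0.6]}}

```text
t: 13.98
tool_pos: [0.6414, -0.1399, 0.1969]
orientation: [3.139, 0.012, 0.014]
force: [-0.2, -0.6, 0.8]
opening: 0.0559
gripper_force: 0.0
```

```bash
python3 - <<'E'
from h import *
d((.584,.1145,.19,0),(.584,.1145,.113,0))
E
```

```text
t 13.97 pos [ 0.6414 -0.1399  0.1969] yaw -89.6 F [-0.2 -0.6  0.8] op 0.0559 q [-0.29  0.29  1.37  0.    1.48  1.27]
(0.584, 0.1145, 0.19, 0) [-0.0555 -0.2548  0.0057] rz -1.563
(0.584, 0.1145, 0.113, 0) [-0.0563 -0.2551  0.0827] rz -1.563
```

Request:
{"name": "move_arm", "arguments": {"deltas": [-0.056,-0.255,0,0,0,-1.563,0.6,-0.056,-0.255,0,0,0,-1.563,0.6,-0.056,-0.255,0,0,0,-1.563,0.6,-0.056,-0.255,0,0,0,-1.563,0.6,-0.056,-0.255,0,0,0,-1.563,0.6,-0.056,-0.255,0,0,0,-1.563,0.6,-0.056,-0.255,0,0,0,-1.563,0.6,-0.056,-0.255,0,0,0,-1.563,0.6,-0.056,-0.255,0,0,0,-1.563,0.6,-0.056,-0.255,0,0,0,-1.563,0.6]}}

```text
t: 15.22
tool_pos: [0.58, 0.1154, 0.1897]
orientation: [-2.222, -2.22, 0.002]
force: [-0.1, 0.2, 0.1]
opening: 0.0557
gripper_force: 0.0
```

```bash
python3 - <<'E'
from h import *
d((.584,.1145,.113,0))
im,W=cloud('top'); np.save('imA.npy',im); 
print(proj('top',[.624,-.094,.077]))
save('home.png',im[110:230,170:330],4.5)
E
```

```text
t 15.22 pos [0.58   0.1154 0.1897] yaw -0.1 F [-0.1  0.2  0.1] op 0.0557 q [0.11 0.13 1.56 0.   1.45 0.11]
(0.584, 0.1145, 0.113, 0) [-0.0009  0.0041  0.0767] rz -0.001
[268.15517794 156.114212  ]
```

View pics/home.png

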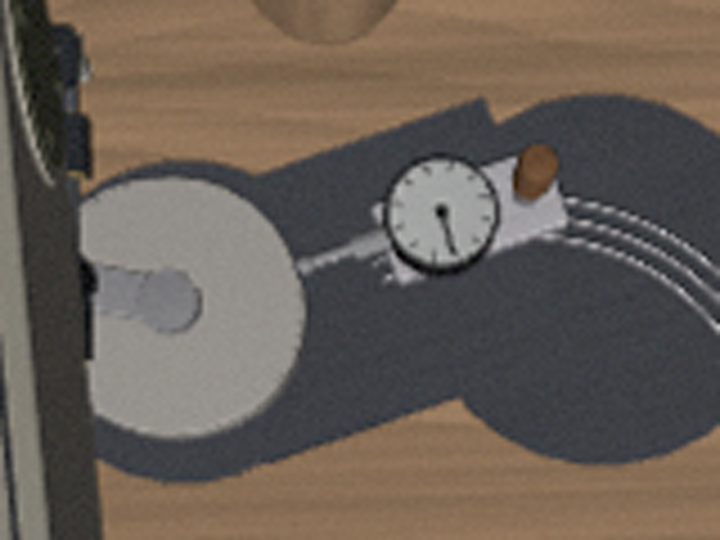

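At home the dial is at crop (441,212) and the needle points down to about (453,250). That is about 90° clockwise from the post, or 3.95 mm, which is plain rim. The tip touches the disc. Next I grip the knob.

Request:
{"name": "move_arm", "arguments": {"deltas": [0,0.002,0.04,0,0,0,0.6,0,0.003,0.077,0,0,0,0.6,0,0.003,0.077,0,0,0,0.6,0,0.003,0.077,0,0,0,0.6,0,0.003,0.077,0,0,0,0.1,0,0.003,0.077,0,0,0,0.1,0,0.003,0.077,0,0,0,0.1,0,0.003,0.077,0,0,0,0.1], "squeeze": 25}}

```text
t: 16.27
tool_pos: [0.5844, 0.1153, 0.1145]
orientation: [2.222, 2.219, 0.003]
force: [2.9, 0.7, 1.3]
opening: 0.0252
gripper_force: 25.0
```

```bash
cat >> h.py <<'E'
AX=np.array([.5751,.0642]); TH=.3023
def needle(im,c0=(268,157.1)):
    g=im.astype(np.float32).mean(-1)
    # refine centre: bright dial disc centroid
    m=np.zeros(g.shape,np.uint8); b=(g>130).astype(np.uint8); x0,y0=int(c0[0])-14,int(c0[1])-14
    best=[]
    th=np.radians(np.arange(0,360,2)); rad=np.arange(2.5,8.6,.5)
    cx,cy=c0
    u=(cx+np.outer(np.cos(th),rad)).astype(np.float32); v=(cy+np.outer(np.sin(th),rad)).astype(np.float32)
    s=cv2.remap(g,u,v,cv2.INTER_CUBIC).mean(1); w=np.median(s)-s
    k=np.argmax(w); idx=np.arange(k-12,k+13); ww=np.clip(w[idx%180],0,None); ww=np.where(ww>.35*w[k],ww,0)
    ang=np.radians((ww@idx)/ww.sum()*2); pd=np.arctan2(-np.sin(TH),np.cos(TH))
    return ((ang-pd+.35)%(2*np.pi)-.35)/.4, w[k]
def crank():
    p=robot.read_state()['tool_pos'][:2]-AX; return np.degrees(np.arctan2(p[1],p[0])-TH-np.pi/2), np.hypot(*p)*1000
E
python3 - <<'E'
from h import *
print(needle(np.load('imA.npy')),crank())
d(*[(*(AX+.052*np.array([np.cos(np.radians(a)),np.sin(np.radians(a))])),.113,None) for a in range(60,420,15)])
im,_=cloud('top'); print(needle(im))
E
```

```text
(np.float64(4.1000929702468865), np.float32(88.37982)) (np.float64(-27.619952271637295), np.float64(51.95106983261425))
t 16.27 pos [0.5844 0.1153 0.1145] yaw -0.1 F [2.9 0.7 1.3] op 0.0252 q [0.11 0.2  1.63 0.   1.31 0.11]
(np.float64(0.6011), np.float64(0.1092333209967908), 0.113, None) [-0.0061  0.0167  0.0015] rz 0
(np.float64(0.588558590345331), np.float64(0.11442814296703155), 0.113, None) [-0.0009  0.0042  0.0015] rz 0
(np.float64(0.5751), np.float64(0.1162), 0.113, None) [ 0.0009 -0.0093  0.0014] rz 0
(np.float64(0.5616414096546689), np.float64(0.11442814296703155), 0.113, None) [-0.0009 -0.0227  0.0014] rz 0
(np.float64(0.5490999999999999), np.float64(0.10923332099679081), 0.113, None) [-0.0061 -0.0353  0.0014] rz 0
(np.float64(0.5383304473782995), np.float64(0.10096955262170046), 0.113, None) [-0.0144 -0.046   0.0014] rz 0
(np.float64(0.5300666790032091), np.float64(0.09019999999999999), 0.113, None) [-0.0252 -0.0543  0.0013] rz 0
(np.float64(0.5248718570329685), np.float64(0.07765859034533108), 0.113, None) [-0.0377 -0.0595  0.0013] rz 0
(np.float64(0.5230999999999999), np
[... 1036 characters left out ...]
p.float64(0.6201333209967907), np.float64(0.03819999999999997), 0.113, None) [-0.0771  0.0358  0.0015] rz 0
(np.float64(0.6253281429670315), np.float64(0.05074140965466892), 0.113, None) [-0.0645  0.041   0.0015] rz 0
(np.float64(0.6271), np.float64(0.06419999999999998), 0.113, None) [-0.0511  0.0428  0.0015] rz 0
(np.float64(0.6253281429670315), np.float64(0.07765859034533104), 0.113, None) [-0.0376  0.041   0.0015] rz 0
(np.float64(0.6201333209967907), np.float64(0.09019999999999999), 0.113, None) [-0.0251  0.0358  0.0015] rz 0
(np.float64(0.6118695526217004), np.float64(0.10096955262170046), 0.113, None) [-0.0143  0.0275  0.0015] rz 0
(np.float64(4.329175475685212), np.float32(89.690796))
```

```bash
cat > r.py <<'E'
from h import *
import json,sys
im,_=cloud('top'); n=needle(im); c=crank(); s=robot.read_state()
print('t',round(s['t'],2),'crank %.1f r %.1f'%c,'needle %.2f (%.0f)'%n,'F',s['force'].round(1),s['tool_pos'][2].round(4))
open('log.txt','a').write('%f %f\n'%(c[0],n[0])); cv2.imwrite('pics/last.png',im[...,::-1])
E
echo
```

Request:
{"name": "move_arm", "arguments": {"deltas": [0.001,-0.0135,0,0,0,0,0.1,-0.0014,-0.0269,0,0,0,0,0.1,-0.0014,-0.0269,0,0,0,0,0.1]}}

```text
t: 16.7
tool_pos: [0.5562, 0.1129, 0.1145]
orientation: [2.222, 2.22, -0.002]
force: [-2.5, -3.8, 7.0]
opening: 0.0251
gripper_force: 25.0
```

```bash
python3 r.py
```

```text
t 16.75 crank 3.8 r 52.2 needle 6.73 (85) F [-2.6 -3.3  6.6] 0.1145
```

Request:
{"name": "move_arm", "arguments": {"deltas": [-0.0059,-0.0122,0,0,0,0,0.1,-0.0147,-0.0225,0,0,0,0,0.1,-0.0147,-0.0225,0,0,0,0,0.1]}}

```text
t: 17.12
tool_pos: [0.5345, 0.0974, 0.1145]
orientation: [2.222, 2.218, -0.001]
force: [0.4, -6.8, 5.8]
opening: 0.0254
gripper_force: 25.0
```

```bash
python3 r.py
```

```text
t 17.18 crank 33.3 r 52.4 needle 6.46 (87) F [ 0.5 -6.6  4.9] 0.1145
```

Request:
{"name": "move_arm", "arguments": {"deltas": [-0.0112,-0.0077,0,0,0,0,0.1,-0.024,-0.0123,0,0,0,0,0.1,-0.024,-0.0123,0,0,0,0,0.1]}}

```text
t: 17.55
tool_pos: [0.5234, 0.0735, 0.1145]
orientation: [2.221, 2.216, 0.002]
force: [7.0, -5.9, 0.2]
opening: 0.0254
gripper_force: 25.0
```

```bash
python3 r.py
```

```text
t 17.6 crank 62.4 r 52.5 needle 3.84 (89) F [ 7.7 -5.8 -0.5] 0.1145
```

Request:
{"name": "move_arm", "arguments": {"deltas": [-0.0135,-0.001,0,0,0,0,0.1,-0.0269,0.0014,0,0,0,0,0.1,-0.0269,0.0014,0,0,0,0,0.1]}}

```text
t: 17.98
tool_pos: [0.5254, 0.0475, 0.1145]
orientation: [2.221, 2.217, 0.005]
force: [10.5, -0.2, -1.8]
opening: 0.0256
gripper_force: 25.0
```

```bash
python3 r.py
```

```text
t 18.02 crank -268.9 r 52.5 needle 3.66 (89) F [ 9.  -0.9 -2.8] 0.1145
```

Request:
{"name": "move_arm", "arguments": {"deltas": [-0.0122,0.0059,0,0,0,0,0.1,-0.0225,0.0147,0,0,0,0,0.1,-0.0225,0.0147,0,0,0,0,0.1]}}

```text
t: 18.4
tool_pos: [0.5397, 0.0256, 0.1145]
orientation: [2.222, 2.218, 0.005]
force: [7.5, 1.7, 0.5]
opening: 0.0257
gripper_force: 25.0
```

```bash
python3 r.py
```

```text
t 18.45 crank -240.0 r 52.3 needle 3.66 (89) F [ 7.   2.3 -0.4] 0.1145
```

Request:
{"name": "move_arm", "arguments": {"deltas": [-0.0077,0.0112,0,0,0,0,0.1,-0.0123,0.024,0,0,0,0,0.1,-0.0123,0.024,0,0,0,0,0.1]}}

```text
t: 18.82
tool_pos: [0.5634, 0.0134, 0.1145]
orientation: [2.222, 2.219, 0.003]
force: [4.8, 2.1, 2.6]
opening: 0.0254
gripper_force: 25.0
```

```bash
python3 r.py
```

```text
t 18.88 crank -210.7 r 52.1 needle 5.42 (82) F [4.2 2.3 3.2] 0.1145
```

Request:
{"name": "move_arm", "arguments": {"deltas": [-0.001,0.0135,0,0,0,0,0.1,0.0014,0.0269,0,0,0,0,0.1,0.0014,0.0269,0,0,0,0,0.1]}}

```text
t: 19.25
tool_pos: [0.5898, 0.0145, 0.1145]
orientation: [2.221, 2.219, 0.002]
force: [4.7, -0.3, 4.5]
opening: 0.0252
gripper_force: 25.0
```

```bash
python3 r.py
```

```text
t 19.3 crank -180.9 r 51.8 needle 8.50 (73) F [ 4.4 -1.6  4.5] 0.1145
```

Request:
{"name": "move_arm", "arguments": {"deltas": [0.0059,0.0122,0,0,0,0,0.1,0.0147,0.0225,0,0,0,0,0.1,0.0147,0.0225,0,0,0,0,0.1]}}

```text
t: 19.68
tool_pos: [0.6128, 0.0289, 0.1145]
orientation: [2.22, 2.218, 0.002]
force: [7.8, -1.5, 2.1]
opening: 0.0254
gripper_force: 25.0
```

```bash
python3 r.py
```

```text
t 19.73 crank -150.4 r 51.6 needle 8.57 (80) F [ 8.5 -2.4  2.3] 0.1145
```

Request:
{"name": "move_arm", "arguments": {"deltas": [0.0112,0.0077,0,0,0,0,0.1,0.024,0.0123,0,0,0,0,0.1,0.024,0.0123,0,0,0,0,0.1]}}

```text
t: 20.1
tool_pos: [0.6255, 0.0537, 0.1145]
orientation: [2.22, 2.218, 0.005]
force: [12.1, 2.0, 1.3]
opening: 0.0256
gripper_force: 25.0
```

```bash
python3 r.py
```

```text
t 20.15 crank -119.0 r 51.5 needle 5.59 (85) F [12.5  2.3 -0.1] 0.1145
```

Request:
{"name": "move_arm", "arguments": {"deltas": [0.0135,0.001,0,0,0,0,0.1,0.0269,-0.0014,0,0,0,0,0.1,0.0269,-0.0014,0,0,0,0,0.1]}}

```text
t: 20.52
tool_pos: [0.6234, 0.082, 0.1145]
orientation: [2.221, 2.22, 0.006]
force: [9.0, 6.5, 1.6]
opening: 0.0253
gripper_force: 25.0
```

```bash
python3 r.py
```

```text
t 20.57 crank -87.1 r 51.5 needle 3.68 (90) F [8.7 7.2 1.6] 0.1145
```

Request:
{"name": "move_arm", "arguments": {"deltas": [0.0122,-0.0059,0,0,0,0,0.1,0.0225,-0.0147,0,0,0,0,0.1,0.0225,-0.0147,0,0,0,0,0.1]}}

```text
t: 20.95
tool_pos: [0.6072, 0.1048, 0.1145]
orientation: [-2.221, -2.221, -0.003]
force: [0.8, 6.8, 6.2]
opening: 0.0255
gripper_force: 25.0
```

```bash
python3 r.py
```

```text
t 21.0 crank -55.8 r 51.7 needle 3.68 (91) F [0.5 7.2 6.6] 0.1145
```

Request:
{"name": "move_arm", "arguments": {"deltas": [-0.0098,0.0094,0,0,0,0,0.1,-0.0216,0.016,0,0,0,0,0.1,-0.0348,0.0193,0,0,0,0,0.1,-0.0484,0.019,0,0,0,0,0.1,-0.0568,0.0171,0,0,0,0,0.1,-0.0645,0.0139,0,0,0,0,0.1,-0.0645,0.0139,0,0,0,0,0.1,-0.0645,0.0139,0,0,0,0,0.1]}}

```text
t: 22.0
tool_pos: [0.62, 0.0384, 0.1144]
orientation: [-2.221, -2.219, 0.002]
force: [-7.0, 1.5, 12.7]
opening: 0.0254
gripper_force: 25.0
```

```bash
python3 r.py; python3 r.py
```

```text
t 22.05 crank -137.2 r 51.8 needle 7.77 (94) F [-6.3  0.3 11.7] 0.1144
t 22.1 crank -137.2 r 51.8 needle 7.77 (94) F [-6.2  0.2 11.5] 0.1144
```

Request:
{"name": "move_arm", "arguments": {"deltas": [-0.011,-0.0077,0,0,0,0,0.1,-0.0199,-0.0181,0,0,0,0,0.1,-0.0257,-0.0302,0,0,0,0,0.1,-0.0281,-0.0438,0,0,0,0,0.1,-0.0281,-0.0438,0,0,0,0,0.1,-0.0281,-0.0438,0,0,0,0,0.1]}}

```text
t: 22.85
tool_pos: [0.5762, 0.0121, 0.1144]
orientation: [-2.219, -2.219, -0.001]
force: [-5.0, 8.7, 12.1]
opening: 0.0257
gripper_force: 25.0
```

```bash
python3 r.py; python3 r.py
```

```text
t 22.9 crank -196.0 r 52.2 needle 7.24 (81) F [-4.8  8.8 12.3] 0.1144
t 22.95 crank -196.0 r 52.1 needle 7.25 (82) F [-4.3  7.5 12.5] 0.1144
```

```bash
python3 - <<'E'
from h import *
from scipy.optimize import least_squares
L=np.loadtxt('log.txt'); a,n=L.T; a=np.where(a>20,a-360,a); k=(a>-240.5)&(a<-80); a,n=a[k],n[k]; print(np.c_[a,n].round(2).tolist())
for nm,f in(('cos2',lambda x:np.where(abs(a-x[0])<60,np.cos(np.radians(a-x[0])*1.5)**2,0)),('gauss',lambda x:np.exp(-.5*((a-x[0])/x[3])**2))):
    r=least_squares(lambda x:x[1]+x[2]*f(x)-n,[-165,3.7,5,26]); print(nm,r.x.round(2),r.fun.round(2))
d()
# world target for crank c at the same r
for c in(-180,-165.):
    w=np.radians(c)+TH+np.pi/2; print(c,(robot.read_state()['tool_pos'][:2]-(AX+.052*np.array([np.cos(w),np.sin(w)])))*-1e3)
E
```

```text
[[-240.03, 3.66], [-210.67, 5.42], [-180.92, 8.5], [-150.42, 8.57], [-119.05, 5.59], [-87.13, 3.68], [-137.21, 7.77], [-137.2, 7.77], [-196.0, 7.24], [-195.98, 7.25]]
cos2 [-164.73    4.32    5.53   26.  ] [ 0.66 -0.39  0.41  0.54 -0.52  0.64 -0.33 -0.33 -0.34 -0.35]
gauss [-164.2     3.09    6.14   34.8 ] [ 0.    0.18  0.05  0.19  0.15 -0.07 -0.14 -0.14 -0.11 -0.12]
t 22.95 pos [0.5763 0.0121 0.1144] yaw -0.0 F [-4.3  7.5 12.5] op 0.0251 q [-0.07  0.15  1.68  0.    1.31 -0.07]
-180 [14.26187005  2.47045034]
-165.0 [26.58265932  8.16880828]
```

Request:
{"name": "move_arm", "arguments": {"deltas": [0.0025,0.0143,0,0,0,0,0.1,0.0086,0.0272,0,0,0,0,0.1,0.0086,0.0272,0,0,0,0,0.1,0.0086,0.0272,0,0,0,0,0.1]}}

```text
t: 23.45
tool_pos: [0.6044, 0.0213, 0.1144]
orientation: [-2.219, -2.22, -0.003]
force: [-1.6, 10.3, 9.5]
opening: 0.0253
gripper_force: 25.0
```

```bash
python3 r.py
```

```text
t 23.5 crank -163.1 r 52.0 needle 8.88 (72) F [-0.5 10.7  9.8] 0.1144
```

Request:
{"name": "move_arm", "arguments": {"deltas": [-0.0006,-0.001,0,0,0,0,0.1,-0.0006,-0.001,0,0,0,0,0.1]}}

```text
t: 23.75
tool_pos: [0.6031, 0.0204, 0.1144]
orientation: [-2.22, -2.22, -0.003]
force: [-1.6, 9.0, 10.4]
opening: 0.0257
gripper_force: 25.0
```

```bash
python3 r.py
```

```text
t 23.8 crank -164.7 r 52.0 needle 8.88 (73) F [-2.   8.9  9.6] 0.1144
```

Request:
{"name": "move_arm", "arguments": {"deltas": [0,0,0,0,0,0,0.6,0,0,0,0,0,0,0.6,0,0,0,0,0,0,0.6,0,0,0,0,0,0,0.6]}}

```text
t: 24.3
tool_pos: [0.6035, 0.018, 0.1132]
orientation: [-2.223, -2.22, 0.001]
force: [-0.6, 0.6, -0.1]
opening: 0.0552
gripper_force: 0.0
```

```bash
python3 r.py
```

```text
t 24.35 crank -165.7 r 54.3 needle 8.85 (83) F [-0.2 -0.  -0.2] 0.1134
```

Request:
{"name": "move_arm", "arguments": {"deltas": [0,0,-0.05,0,0,0,0.6,0,0,-0.1,0,0,0,0.6,0,0,-0.13,0,0,0,0.6,0.06,-0.03,-0.13,0,0,0,0.6,0.12,-0.06,-0.13,0,0,0,0.6,0.18,-0.08,-0.13,0,0,0,0.6,0.23,-0.1,-0.13,0,0,0,0.6,0.23,-0.1,-0.13,0,0,0,0.6]}}

```text
t: 25.35
tool_pos: [0.5021, 0.252, 0.2437]
orientation: [-2.216, -2.226, -0.001]
force: [-0.0, -0.2, -0.4]
opening: 0.0559
gripper_force: 0.0
```

```bash
python3 - <<'E'
from h import *
im,W=cloud('top'); print(needle(im)); d(); save('end.png',im[60:270,90:440],2.2)
Z=W[...,2]; vv,uu=np.indices(Z.shape)
k=(Z>.13)&(Z<.16)&(uu>195)&(uu<250)&(vv>135)&(vv<215); p=W[k]; print(k.sum())
if k.sum():
    c=np.array(cv2.minEnclosingCircle((p[:,:2]*1000).astype(np.float32))[0])/1000-AX; print('knob crank',np.degrees(np.arctan2(c[1],c[0])-TH)-90,np.hypot(*c))
E
```

```text
(np.float64(8.84551376645745), np.float32(82.89964))
t 25.4 pos [0.5031 0.2502 0.2437] yaw 0.2 F [-0.2 -0.1  0.4] op 0.056 q [ 0.37  0.02  1.58 -0.    1.54  0.37]
88
knob crank -166.60683704764386 0.05117562058826942
```

View pics/end.png

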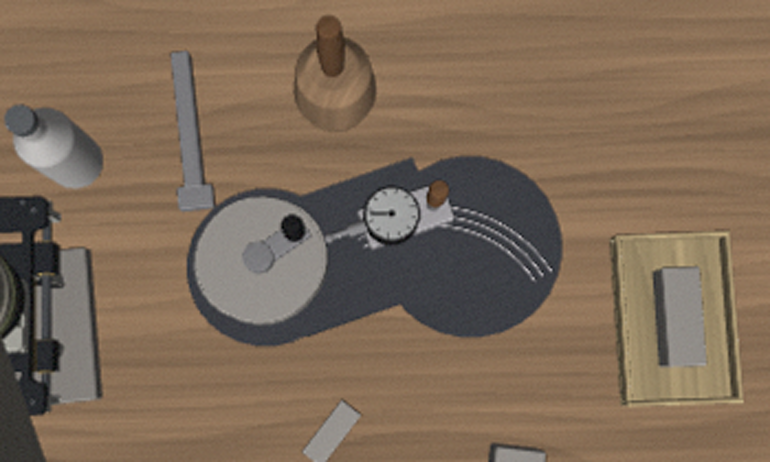

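The end view shows the gauge home at (391,213), with the needle at about 8.85 mm, the peak of the turn (the other swell read at most about 6.7). The offcut lies flat in the tray at (682,316), and the bystanders are in place. Handing in.

```bash
python3 -c "
from plant import robot
print(robot.close_job())"
```

```text
the job is handed in; nothing more can be done
None
```

I handed the job in at about 25 s: the offcut lies flat in the tray, the gauge is home, and the 5 mm high spot is under the plunger to within about 2° (reading about 8.85 mm), with the arm clear and the bystanders undisturbed.

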